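Set the running clearance of a bird-box panel guide

ROBOT

A 6-joint arm with a two-finger parallel gripper is mounted at the origin on the work surface. World frame = base frame: x ahead of the robot, y to its left, z up, the work surface at z = 0. Lengths are in m, angles in rad, forces in N, time in s.
With the tool pointing down it reaches from about 0.3 to 0.875 m from the base axis. Payload 6.4 kg.
Tool frame: the origin (TCP) lies midway between the tips of the shut fingers; the grasp point (between the pads) lies ctrl.grip_point_offset behind it (ctrl.grip_point_offset is the distance from the TCP to the grasp point, in m); z points along the fingers, y is the direction in which the jaws open and shut (so a half turn about z gives the same grasp; the last joint's range is limited). The gripper opens to 85 mm and grips with 20 to 120 N. Pads are 22 mm wide; open, the fingers measure 114 mm over their backs; the gripper's body (76 mm by 85 mm) begins 54 mm behind the grasp point. The pads swing forward as they close: fully open they stand 13 mm farther back than shut.
Start: joints at [0.977, 0.181, 1.607, -0, 1.354, -0.206], TCP at [0.217, 0.532, 0.208] pointing down, gripper open.
Joint ranges: [-2.99, 2.99], [-0.89, 2.07], [0.3, 2.58], [-1.14, 4.28], [0, 2.63], [-3.12, 3.12]. Speed limits (rad/s): [2.57, 2.57, 3.01, 3.14, 3.14, 3.14].

INTERFACE

Orientations are given as a unit quaternion [w, x, y, z].
In Python, from bench import ctrl, viewer gives the robot as it stands.
- The arm moves only by the shell command python3 -m handwheel 'ROWS' [OPENING]. ROWS is JSON, a list of rows, each an object with "travel": the shift along the tool's x, y, z as a fraction of full scale, a list of three; "dr": the turn, a rotation vector about the tool's x, y, z as a fraction of full scale, a list of three. A call has 1 to 20 rows; each row shifts and turns the pose as measured when the row begins, along the tool's axes as they then stand; what a row does not reach is not made up. Full scale, the value 1, is 150 mm for a shift and 30 degrees for a turn. A row lasts 1/12 s, in which the tool goes at most 41.7 mm and 7.16 degrees, less where a joint would pass 70% of its speed; a pose out of reach is approached as far as the arm can. A call with a number of a shift or a turn outside -1 to 1 is refused whole. A call with a gripper value outside its range is refused whole. OPENING is the opening, from -1 (shut) to 1 (fully open), set as the call begins (- or left out, the last holds). The fingers move at their own pace and stop on an object; the grip force is fixed at half the most. Time passes only in rows, so rows that do not move let the fingers close. It gives the time, the measured TCP pose, the force and the opening at its end, in the units of the state.
- ctrl.get_obs(): the state, without advancing time (a new reading comes with each control period).
- viewer.camera(name): name is "side" or "top"; returns the picture (384x512x3 uint8, red, green, blue); there is no depth.
- viewer.get_calibration(name): a dict with "camera_matrix" (3x3 intrinsics, pixels), "R" (3x3) and "t" (3): a world point X has camera coordinates R X + t. Camera axes: x right, y down, z forward; pixel columns grow to the right and rows downward; lengths in m; the calibration is good to about 2 mm. A picture is of the moment at which its call begins. get_calibration takes no time and is no camera call.
- ctrl.hand_in(): hands the job in, once; it reports no verdict.
The state is a dict: "time_s": time; "q": joint angles; "dq": joint speeds; "joint_efforts": joint torques, N m; "eef_pos": TCP position; "eef_rot": TCP orientation; "wrist_force": force on the tool from outside, world axes, zero at the start; "torque": the same for the moment, N m; "opening": opening from 0.0 (shut) to 1.0 (fully open).
Only numpy, scipy, OpenCV 4.12 (cv2) and the standard library are available. Lean on these libraries where they do the work, as an engineer would, in place of code of your own. Each camera call takes 0.05 s, during which the arm holds its last target. There are 200 camera calls.

TASK

Pick the loose wooden offcut off the bridge of the panel guide, where it is in the way of the steel wing screw, and put it in the open grey tray. Then turn the wing screw clockwise until it seats, back it off a quarter turn so that the panel can slide, and keep gripping it there: the job finishes with the gripper still holding the wing steady for the lock nut to be set. Do not shove the tray or the other things on the bench about.

Things in the scene. Friction and masses are not known exactly. Their poses are not given: they have to be found in the camera images.
- guide: Panel guide, screwed to the bench. Plywood base 150 (x) x 170 (y) x 18 mm with a light wooden panel 15 mm thick lying on it; over it a dark steel bridge, a bar 44 mm wide (x) and 170 mm long (y), its top 62 mm above the bench. Origin: centre of the underside of the base, straight below the wing screw's axis; z up. The wing screw stands upright through the middle of the bridge.
- wing_screw_grip (a point): Point on the wing screw's upright axis at the height to grip it, 30 mm above the bridge top (92 mm above the bench). The steel wing is a flat upright bar 64 mm long, 12 mm thick, from 16 to 40 mm above the bridge top, with a round ear at each end reaching 44 mm; grip it across its 12 mm thickness from above, at the middle. The point's y axis lies along the wing, its x axis across the thickness, and turns with it. The screw stays at this height as it turns.
- wing_screw (a joint): Turn of the wing screw, rad. Grows as it is turned clockwise seen from above, up to 0: there it is seated against a hard stop, with the wing lying along the bridge (along the guide's y axis). At the start it reads between -1.5 and -0.9. At value j the wing points along the guide's y axis turned counter-clockwise by -j. A quarter turn back from the seat reads -1.571: wing square across the bridge. It turns stiffly (about 0.04 N m of friction) and stays where it is left.
- offcut_center (a point): Centre of the offcut, a loose block of light wood 50 (x) x 30 (y) x 45 (z) mm, about 45 g. At the start it stands upright on the bridge on the guide's +y side of the screw, its 50 mm length roughly along the guide's x axis (across the bridge, overhanging it by 3 mm each side), too close to the screw for the wing to turn home or for a finger to go between. Take it by its 50 mm length.
- tray: Open grey plastic tray for offcuts, loose on the bench, 150 (x) x 130 (y) x 50 (z) mm outside, walls and floor 5 mm. Origin: centre of its underside, z up.
- bird_box: Bystander: a finished wooden bird box, 110 x 120 mm with a pitched roof 140 x 145 mm, about 180 mm tall. Origin at the centre of its underside. On the other side of the guide from the tray.
- jar: Bystander: closed glass jar, 68 mm wide, 90 mm tall, origin under its centre.
- glue: Bystander: white glue bottle, 56 mm wide, 160 mm tall, origin under its centre.
- mug: Bystander: white mug, 80 mm wide, 90 mm tall, origin under its centre.
- screwdriver: Bystander: screwdriver lying on the bench at the robot's right, along its x axis.
- tape: Bystander: round tape measure, 64 mm wide, 35 mm tall, beside the mug, origin under its centre.
- hammer: Bystander: hammer lying on the bench at the robot's left, along its x axis.
Not all that is in view belongs to the job. What is shaped like the tray but orange is not meant. What is shaped like the guide but orange is not meant.

How it is judged:
By the outcome, as a careful person would: the job done as asked, in the order asked, and still so for the second after the job is handed in, while the arm keeps its last pose, push and grip.
It also fails if it takes over 61 s, if anything falls off the work surface, if the arm or the gripper's body presses on something with over 40 N, if the wrist force passes 120 N, or if a joint passes its speed limit or range.

## Working session

There is one attempt and no reset: what is moved stays moved. The work goes in short steps, Python scripts to look and compute and a shell command to move; the robot and the scene stay as the last step left them, time stands still between calls to the robot, and variables do not carry over. Pictures are saved under pics/ and viewed, about 8 in all and at most 12, crops included, and the job is handed in when it is done.

```bash
mkdir -p pics; ls
python3 - <<'E'
from bench import ctrl, viewer
import cv2,json
for n in("top","side"):
    cv2.imwrite(f"pics/{n}0.png",cv2.cvtColor(viewer.camera(n),cv2.COLOR_RGB2BGR))
    print(n,{k:__import__('numpy').round(v,4).tolist() for k,v in viewer.get_calibration(n).items()})
print(ctrl.get_obs(),ctrl.grip_point_offset)
E
```

```text
pics
top {'camera_matrix': [[413.6816, 0.0, 261.0319], [0.0, 413.6816, 197.7016], [0.0, 0.0, 1.0]], 'R': [[-0.0087, -1.0, 0.0014], [-0.9934, 0.0085, -0.1142], [0.1142, -0.0024, -0.9935]], 't': [0.0156, 0.5382, 1.5214]}
side {'camera_matrix': [[438.2741, 0.0, 250.2218], [0.0, 438.2741, 191.3063], [0.0, 0.0, 1.0]], 'R': [[-0.9996, -0.0275, -0.011], [-0.0103, 0.6719, -0.7406], [0.0277, -0.7402, -0.6719]], 't': [0.5342, 0.0728, 1.5815]}
{'time_s': 0.1, 'q': array([ 9.76689661e-01,  1.81463572e-01,  1.60792385e+00, -2.41612290e-05,
        1.35377438e+00, -2.06286084e-01]), 'dq': array([ 1.83017211e-03, -7.55870706e-04, -3.13095459e-03, -2.11066601e-04,
       -6.06568585e-05,  1.39679364e-03]), 'joint_efforts': array([ 3.77252545e-04, -4.45873654e+01, -3.52238703e+01, -3.72391369e-04,
        4.01185127e-03, -1.92421362e-05]), 'eef_pos': array([0.21712807, 0.53185335, 0.20756839]), 'eef_rot': array([-2.94805221e-04,  1.92694743e-01,  9.81258437e-01, -7.27173541e-04]), 'wrist_force': array([-0.53065537,  0.821985  ,  0.61655878]), 'torque': array([ 0.0447394 , -0.0166577 , -0.02725245]), 'opening': 1.0003033087964417} 0.0187
```

View pics/top0.png

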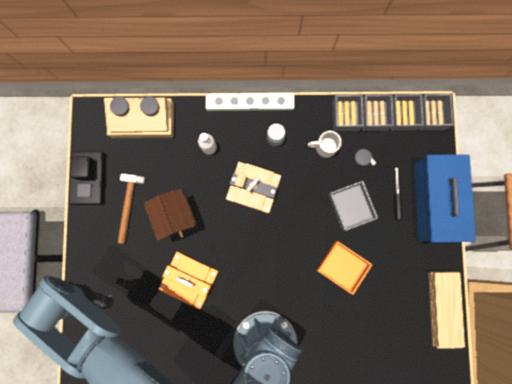

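View pics/side0.png

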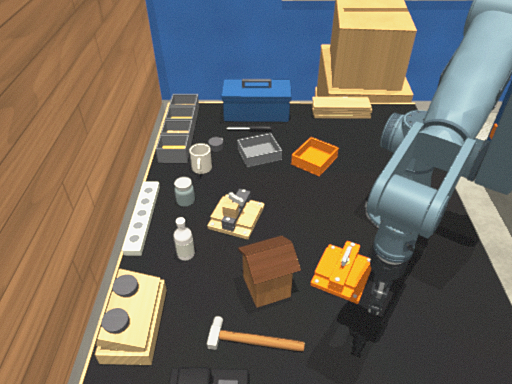

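The top view shows the guide at about (253,187), the grey tray at (353,205), the bird box at (171,214) and the jar at (276,134). The side view shows the guide at (237,212) and the tray at (260,149). Next I'll zoom in on the guide.

```bash
cat > h.py <<'E'
import numpy as np,cv2
from bench import ctrl, viewer
def shot(n): return cv2.cvtColor(viewer.camera(n),cv2.COLOR_RGB2BGR)
def ray(n,u,v):
    c=viewer.get_calibration(n);K,R,t=[np.array(c[k]) for k in("camera_matrix","R","t")]
    return -R.T@t, R.T@np.linalg.inv(K)@[u,v,1]
def plane(n,u,v,z):
    o,d=ray(n,u,v); return o+d*(z-o[2])/d[2]
def proj(n,X):
    c=viewer.get_calibration(n);p=np.array(c["camera_matrix"])@(np.array(c["R"])@X+c["t"]);return p[:2]/p[2]
def zoom(im,x,y,w,h,f):
    return cv2.resize(im[y:y+h,x:x+w],None,fx=f,fy=f,interpolation=cv2.INTER_CUBIC)
E
python3 - <<'E'
from h import *
t=cv2.imread("pics/top0.png");s=cv2.imread("pics/side0.png")
cv2.imwrite("pics/z0.png",np.hstack([zoom(t,222,157,64,60,6),zoom(s,205,182,64,60,6)]))
hsv=cv2.cvtColor(t,cv2.COLOR_BGR2HSV)
m=((hsv[...,1]<40)&(hsv[...,2]>60)).astype(np.uint8)
m2=np.zeros_like(m);m2[170:240,320:386]=m[170:240,320:386]
c=max(cv2.findContours(m2,0,2)[0],key=cv2.contourArea)
r=cv2.minAreaRect(c);print("tray px",r)
b=[plane("top",*p,.05) for p in cv2.boxPoints(r)];print(np.round(b,3),np.mean(b,0),[np.linalg.norm(b[i]-b[i-1]) for i in range(4)])
m=((hsv[...,0]>12)&(hsv[...,0]<28)&(hsv[...,1]>50)&(hsv[...,2]>120)).astype(np.uint8)
m2=np.zeros_like(m);m2[150:220,215:295]=m[150:220,215:295]
pts=cv2.findNonZero(m2);r=cv2.minAreaRect(cv2.convexHull(pts));print("guide px",r)
b=[plane("top",*p,.025) for p in cv2.boxPoints(r)];print(np.round(b,3),np.mean(b,0),[np.linalg.norm(b[i]-b[i-1]) for i in range(4)])
E
```

```text
tray px ((352.8247375488281, 205.64431762695312), (43.1492805480957, 39.55949020385742), 68.96248626708984)
[[ 0.553 -0.233  0.05 ]
 [ 0.605 -0.372  0.05 ]
 [ 0.455 -0.423  0.05 ]
 [ 0.404 -0.286  0.05 ]] [ 0.50415263 -0.32827622  0.05      ] [np.float64(0.1585502001960871), np.float64(0.14852873629136357), np.float64(0.15923262415375533), np.float64(0.14687275691981472)]
guide px ((253.20391845703125, 186.4252471923828), (46.592586517333984, 41.60188293457031), 17.744670867919922)
[[ 0.535  0.148  0.025]
 [ 0.686  0.1    0.025]
 [ 0.63  -0.068  0.025]
 [ 0.48  -0.019  0.025]] [0.58263685 0.04012059 0.025     ] [np.float64(0.175317891848031), np.float64(0.15879727460420415), np.float64(0.17727746193402594), np.float64(0.15818059383133176)]
```

View pics/z0.png

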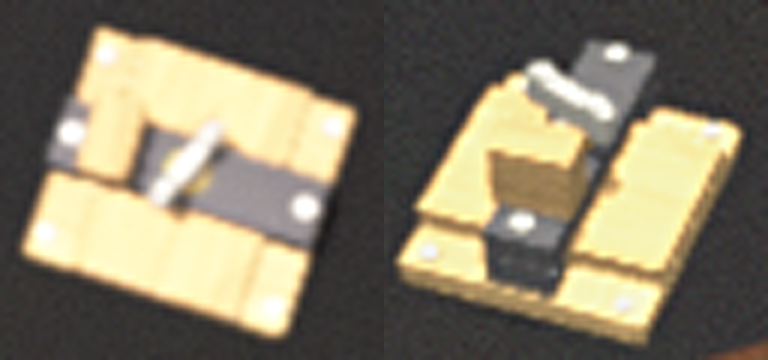

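The crops show the wing in the top view from px (248,190) to (258,178). The offcut is on its left (+y) side, at about (240,180), and the dark +y face of the offcut shows in the side view at about (229,212).

Run:
```python
from h import *
t=cv2.imread("pics/top0.png");s=cv2.imread("pics/side0.png")
P=lambda n,x,y,ox,oy,z:plane(n,ox+x/6-.4,oy+y/6-.4,z)
a=P("top",71,132,222,157,.064);b=P("top",305,207,222,157,.064)
print("bolts",a,b,(a+b)/2,np.linalg.norm(a-b),np.degrees(np.arctan2(*(a-b)[[1,0]])))
a=P("side",137,222,205,182,.064);b=P("side",232,52,205,182,.064)
print("bolts side",a,b,(a+b)/2,np.degrees(np.arctan2(*(a-b)[[1,0]])))
for n,e,o in(("top",((157,200),(218,128)),(222,157)),("side",((156,70),(220,112)),(205,182))):
    a,b=[P(n,*p,*o,.104) for p in e];print("wing",n,a,b,(a+b)/2,np.linalg.norm(a-b),np.degrees(np.arctan2(*(a-b)[[1,0]])))
# offcut
hs=cv2.cvtColor(s,cv2.COLOR_BGR2HSV);print("side V");print(hs[198:224,218:248,2])
ht=cv2.cvtColor(t,cv2.COLOR_BGR2HSV);print("top V");print(t[165:192,228:252,1])
def enh(im,x,y,w,h,f):
    z=cv2.resize(im[y:y+h,x:x+w],None,fx=f,fy=f,interpolation=cv2.INTER_CUBIC).astype(float)
    return np.clip((z-90)*1.55,0,255).astype(np.uint8)
cv2.imwrite("pics/z1.png",np.hstack([enh(t,226,160,36,40,11),enh(s,212,186,36,40,11)]))
```

```text
bolts [0.60637987 0.1122299  0.064     ] [ 0.55863125 -0.03115874  0.064     ] [0.58250556 0.04053558 0.064     ] 0.1511298521002966 71.58216929459827
bolts side [0.60744663 0.10829292 0.064     ] [ 0.5597238 -0.0347553  0.064    ] [0.58358521 0.03676881 0.064     ] 71.55059958252579
wing top [0.55836249 0.05835757 0.104     ] [0.6015556  0.02160242 0.104     ] [0.57995905 0.03997999 0.104     ] 0.05671495429895899 139.60389890116605
wing side [0.6001475  0.02558464 0.104     ] [0.56190538 0.06006755 0.104     ] [0.58102644 0.0428261  0.104     ] 0.05149302003832985 -42.040978889411065
side V
[[ 48  52  84 200 255 253 249 248 248 250 254 186 146 136 141 147 174 224
  252 255 254 254 255 240 171 138 137 140 126  75]
 [ 49  63 167 255 254 249 247 247 247 248 251 247 222 180 148 138 143 155
  187 229 231 249 251 253 234 158 140 132  92  55]
 [ 53 115 252 255 250 248 247 247 247 247 248 250 255 252 165 130 141 140
  143 149 158 206 236 252 253 192 137 115  70  58]
 [ 70 199 255 251 248 247 247 247 247 246 247 246 251 254 160 136 158 150
  140 147 142 155 203 243 240 165 126  78  60  68]

[... 4784 characters left out ...]
67 110 136 128 119 118 146 176 199 225 239 238 232 205 141  89  91
  124 145 162 214 250 255]
 [ 49 100 185 229 218 181 147 142 146 146 156 171 175 183 163 111  88 111
  139 156 189 227 246 254]
 [ 62 133 215 245 246 239 233 232 229 201 159 130 117 121 113  86  85 117
  150 187 240 251 246 236]
 [ 81 162 232 247 248 247 247 248 246 240 229 205 169 157 147 118  91 111
  152 216 251 255 241 189]
 [108 198 242 246 247 246 247 247 244 242 242 242 240 241 238 214 162 150
  185 228 247 244 205 136]
 [134 222 247 248 247 246 246 246 241 238 243 248 249 251 251 246 239 232
  226 230 241 222 149  94]
 [164 235 250 249 248 247 247 245 242 242 246 248 250 250 250 250 249 249
  243 230 220 182 132 101]]
```

View pics/z1.png

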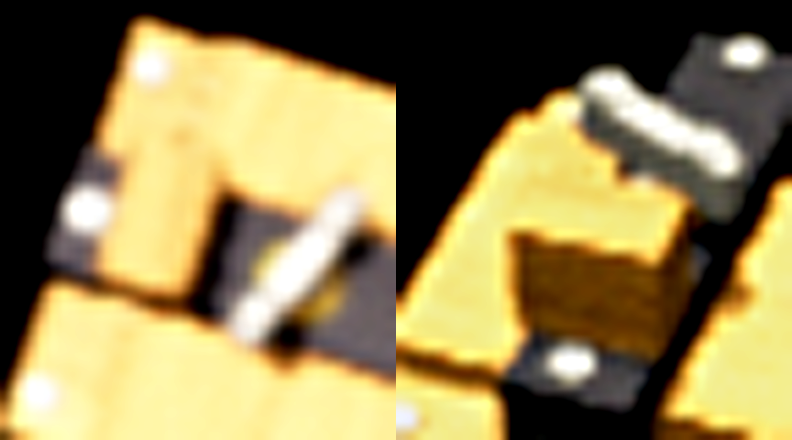

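Run:
```python
from h import *
for n,l in(("side",((222.4,207.1),(235.1,209.4),(238.3,204.2))),("top",((235.1,183.7),(242.4,186.7),(245.8,176.5)))):
    p=[plane(n,*q,.107) for q in l];print(n,np.round(p,4),np.linalg.norm(p[1]-p[0]),np.linalg.norm(p[2]-p[1]),"centre",(p[0]+p[2])/2, [np.degrees(np.arctan2(*(p[i+1]-p[i])[[1,0]])) for i in(0,1)])
y=np.radians(71.6);g=np.array([.582,.04]);print("expect line",[g+d*np.array([np.cos(y),np.sin(y)]) for d in(.03,.04,.05)])
import numpy as np
from scipy.spatial.transform import Rotation as R
o=ctrl.get_obs();q=o['eef_rot'];print(R.from_quat(np.r_[q[1:],q[0]]).as_matrix().round(4))
print("tray bottom check side",proj("side",np.array([.504,-.328,.05])),proj("top",np.array([.504,-.328,.05])))
```

```text
side [[0.6229 0.0972 0.107 ]
 [0.5802 0.1074 0.107 ]
 [0.5708 0.0825 0.107 ]] 0.04395190685630424 0.026599096663905808 centre [0.59686802 0.08987135 0.107     ] [np.float64(166.62002263430824), np.float64(-110.66105467240426)]
top [[0.5809 0.1035 0.107 ]
 [0.5698 0.0774 0.107 ]
 [0.6066 0.0651 0.107 ]] 0.02834640590243434 0.0388546274898097 centre [0.59374947 0.08429098 0.107     ] [np.float64(-112.98287722511627), np.float64(-18.50135851766896)]
expect line [array([0.59146947, 0.06846628]), array([0.59462596, 0.07795504]), array([0.59778245, 0.0874438 ])]
[[-9.257e-01  3.782e-01 -9.000e-04]
 [ 3.782e-01  9.257e-01 -1.300e-03]
 [ 3.000e-04 -1.500e-03 -1.000e+00]]
tray bottom check side [259.65568604 145.20623002] [352.74602131 205.55967242]
```

```bash
python3 -m handwheel '[{"travel":[0,0,-0.2],"dr":[0,0,0]},{"travel":[0,0,-0.2],"dr":[0,0,0]},{"travel":[0,0,-0.2],"dr":[0,0,0]},{"travel":[0,0,-0.1],"dr":[0,0,0.22]},{"travel":[0,0,0],"dr":[0,0,0.22]},{"travel":[0,0,0],"dr":[0,0,0.22]},{"travel":[0,0,0],"dr":[0,0,0.22]},{"travel":[0,0,0],"dr":[0,0,0.22]},{"travel":[0,0,0],"dr":[0,0,0.22]},{"travel":[0,0,0],"dr":[0,0,0.22]},{"travel":[0,0,0],"dr":[0,0,0.22]},{"travel":[0,0,0],"dr":[0,0,0.22]},{"travel":[0,0,0],"dr":[0,0,0.22]},{"travel":[0,0,0],"dr":[0,0,0.22]},{"travel":[0,0,0],"dr":[0,0,0.22]},{"travel":[0,0,0],"dr":[0,0,0.22]}]' 1
cat >> h.py <<'E'
from scipy.spatial.transform import Rotation as Ro
def to(p,yaw):
    """shift in tool axes (in full scales) and turn (full scales about tool z) to get TCP to p with tool y at yaw deg, tool down"""
    o=ctrl.get_obs();q=o['eef_rot'];M=Ro.from_quat(np.r_[q[1:],q[0]])
    y=np.radians(yaw);ty=np.array([np.cos(y),np.sin(y),0]);tz=np.array([0,0,-1.]);T=np.c_[np.cross(ty,tz),ty,tz]
    rv=(M.inv()*Ro.from_matrix(T)).as_rotvec()
    my=M.as_matrix()[:,1]
    print("t",round(o['time_s'],2),"tcp",o['eef_pos'].round(4),"yaw",np.degrees(np.arctan2(my[1],my[0])).round(1),"open",round(o['opening'],3),"F",o['wrist_force'].round(1),"M",o['torque'].round(3))
    print("travel(after turn)",(T.T@(p-o['eef_pos'])/.15).round(3),"travel(now)",(M.inv().apply(p-o['eef_pos'])/.15).round(3),"turn",np.degrees(rv).round(2),(np.degrees(rv)/30).round(3))
E
python3 -c "
from h import *
to(np.array([.597,.0855,.20]),-18.3)"
```

```text
time_s: 1.43
eef_pos: [0.2144, 0.5279, 0.3087]
eef_rot: [0.004, 0.829, 0.559, -0.009]
wrist_force: [-0.7, -0.5, 0.2]
opening: 0.999
t 1.43 tcp [0.2144 0.5279 0.3087] yaw -22.0 open 0.999 F [-0.7 -0.5  0.2] M [ 0.004 -0.012 -0.027]
travel(after turn) [-1.999  3.348  0.725] travel(now) [-1.763  3.474  0.744] turn [-0.27  1.08 -3.74] [-0.009  0.036 -0.125]
```

```bash
python3 -m handwheel '[{"travel":[0,0,0],"dr":[0,0.036,-0.125]},{"travel":[-0.12,0.2,0],"dr":[0,0,0]},{"travel":[-0.12,0.2,0],"dr":[0,0,0]},{"travel":[-0.12,0.2,0],"dr":[0,0,0]},{"travel":[-0.12,0.2,0],"dr":[0,0,0]},{"travel":[-0.12,0.2,0],"dr":[0,0,0]},{"travel":[-0.12,0.2,0],"dr":[0,0,0]},{"travel":[-0.12,0.2,0],"dr":[0,0,0]},{"travel":[-0.12,0.2,0],"dr":[0,0,0]},{"travel":[-0.12,0.2,0],"dr":[0,0,0]},{"travel":[-0.12,0.2,0],"dr":[0,0,0]},{"travel":[-0.12,0.2,0],"dr":[0,0,0]},{"travel":[-0.12,0.2,0],"dr":[0,0,0]},{"travel":[-0.12,0.2,0],"dr":[0,0,0]},{"travel":[0,0,0],"dr":[0,0,0]}]'
python3 -c "
from h import *
to(np.array([.597,.0855,.20]),-18.3)"
```

```text
time_s: 2.68
eef_pos: [0.5168, 0.1652, 0.2981]
eef_rot: [-0.003, 0.81, 0.586, -0.007]
wrist_force: [-0.6, 0.4, 0.4]
opening: 1.004
t 2.68 tcp [0.5168 0.1652 0.2981] yaw -18.2 open 1.004 F [-0.6  0.4  0.4] M [ 0.032 -0.014  0.042]
travel(after turn) [-0.337  0.675  0.654] travel(now) [-0.333  0.682  0.648] turn [-0.71  0.43  0.08] [-0.024  0.014  0.003]
```

```bash
python3 -m handwheel '[{"travel":[-0.09,0.18,0],"dr":[-0.024,0.014,0]},{"travel":[-0.09,0.18,0],"dr":[0,0,0]},{"travel":[-0.09,0.18,0.1],"dr":[0,0,0]},{"travel":[-0.06,0.12,0.15],"dr":[0,0,0]},{"travel":[0,0,0.15],"dr":[0,0,0]},{"travel":[0,0,0.15],"dr":[0,0,0]},{"travel":[0,0,0.1],"dr":[0,0,0]},{"travel":[0,0,0],"dr":[0,0,0]},{"travel":[0,0,0],"dr":[0,0,0]}]'
python3 - <<'E'
from h import *
to(np.array([.597,.0855,.0715]),-18.3)
t=shot("top");s=shot("side")
for n,im in(("top",t),("side",s)):
    u=proj(n,np.array([.597,.0855,.107]));print(n,u)
cv2.imwrite("pics/a.png",np.hstack([zoom(t,215,140,70,70,5),zoom(s,190,160,80,70,5)]))
E
```

```text
time_s: 3.43
eef_pos: [0.5977, 0.0816, 0.1931]
eef_rot: [-0.002, 0.812, 0.584, -0.001]
wrist_force: [0.3, 0.3, 0.7]
opening: 0.998
t 3.43 tcp [0.5977 0.0816 0.1931] yaw -18.6 open 0.998 F [0.3 0.3 0.7] M [-0.084  0.011 -0.006]
travel(after turn) [ 0.023 -0.013  0.811] travel(now) [ 0.023 -0.009  0.811] turn [-0.26  0.01 -0.26] [-0.009  0.    -0.009]
top [240.1154595  179.20283097]
side [230.41615177 204.73325107]
```

View pics/a.png

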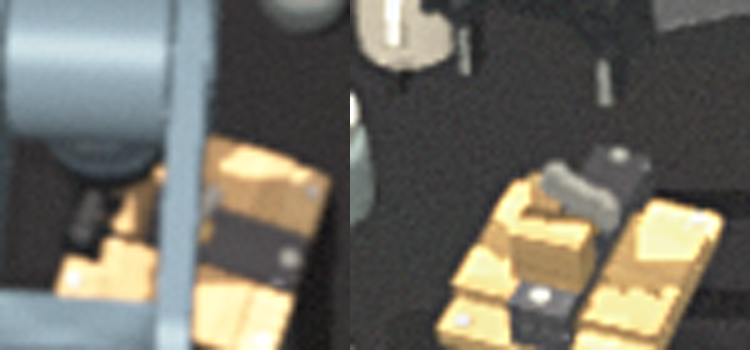

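The side crop shows the open fingers straddling the offcut, with its top centre at px (231,205.5) against a prediction of (230.4,204.7). I'll descend.

```bash
python3 -m handwheel '[{"travel":[0.023,-0.01,0.1],"dr":[-0.009,0,0]},{"travel":[0,0,0.15],"dr":[0,0,0]},{"travel":[0,0,0.15],"dr":[0,0,0]},{"travel":[0,0,0.12],"dr":[0,0,0]},{"travel":[0,0,0.1],"dr":[0,0,0]},{"travel":[0,0,0.08],"dr":[0,0,0]},{"travel":[0,0,0.04],"dr":[0,0,0]},{"travel":[0,0,0],"dr":[0,0,0]}]'
python3 - <<'E'
from h import *
to(np.array([.597,.0855,.0715]),-18.3)
E
```

```text
time_s: 4.2
eef_pos: [0.6085, 0.088, 0.0944]
eef_rot: [0.009, 0.811, 0.585, 0.011]
wrist_force: [-0.5, -0.5, -0.9]
opening: 1.002
t 4.2 tcp [0.6085 0.088  0.0944] yaw -18.3 open 1.002 F [-0.5 -0.5 -0.9] M [0.024 0.019 0.029]
travel(after turn) [-0.04  -0.068  0.153] travel(now) [-0.041 -0.072  0.151] turn [ 1.53 -0.42 -0.02] [ 0.051 -0.014 -0.001]
```

```bash
python3 -m handwheel '[{"travel":[-0.04,-0.07,0],"dr":[0.051,-0.014,0]},{"travel":[0,0,0],"dr":[0,0,0]},{"travel":[0,0,0.08],"dr":[0,0,0]},{"travel":[0,0,0.06],"dr":[0,0,0]},{"travel":[0,0,0],"dr":[0,0,0]}]'
python3 - <<'E'
from h import *
to(np.array([.597,.0855,.0715]),-18.3)
E
```

```text
time_s: 4.62
eef_pos: [0.6012, 0.086, 0.0768]
eef_rot: [0.003, 0.811, 0.586, 0.004]
wrist_force: [0.0, 0.5, -0.7]
opening: 0.998
t 4.62 tcp [0.6012 0.086  0.0768] yaw -18.3 open 0.998 F [ 0.   0.5 -0.7] M [ 0.015 -0.025 -0.041]
travel(after turn) [-0.012 -0.026  0.036] travel(now) [-0.012 -0.026  0.035] turn [ 0.57 -0.17  0.  ] [ 0.019 -0.006  0.   ]
```

```bash
python3 -m handwheel '[{"travel":[-0.012,-0.026,0.036],"dr":[0.019,0,0]},{"travel":[0,0,0],"dr":[0,0,0]}]'
python3 -m handwheel '[{"travel":[0,0,0],"dr":[0,0,0]},{"travel":[0,0,0],"dr":[0,0,0]},{"travel":[0,0,0],"dr":[0,0,0]},{"travel":[0,0,0],"dr":[0,0,0]},{"travel":[0,0,0],"dr":[0,0,0]},{"travel":[0,0,0],"dr":[0,0,0]},{"travel":[0,0,0],"dr":[0,0,0]},{"travel":[0,0,0],"dr":[0,0,0]},{"travel":[0,0,0],"dr":[0,0,0]},{"travel":[0,0,0],"dr":[0,0,0]}]' -1
python3 - <<'E'
from h import *
to(np.array([.504,-.328,.25]),-18.3)
E
```

```text
time_s: 4.78
eef_pos: [0.5967, 0.0856, 0.0704]
eef_rot: [-0.001, 0.81, 0.586, 0.001]
wrist_force: [-0.4, -0.2, -0.8]
opening: 0.998
time_s: 5.62
eef_pos: [0.5976, 0.0856, 0.0712]
eef_rot: [-0.001, 0.811, 0.586, 0.002]
wrist_force: [0.0, -0.8, -0.3]
opening: 0.57
t 5.62 tcp [0.5976 0.0856 0.0712] yaw -18.3 open 0.57 F [ 0.  -0.8 -0.3] M [-0.034  0.026  0.021]
travel(after turn) [-2.813  0.273 -1.192] travel(now) [-2.809  0.274 -1.202] turn [ 0.04 -0.19  0.01] [ 0.001 -0.006  0.   ]
```

```bash
python3 -m handwheel '[{"travel":[0,0,-0.05],"dr":[0,0,0]},{"travel":[0,0,-0.1],"dr":[0,0,0]},{"travel":[0,0,-0.15],"dr":[0,0,0]},{"travel":[0,0,-0.15],"dr":[0,0,0]},{"travel":[0,0,-0.15],"dr":[0,0,0]},{"travel":[0,0,-0.15],"dr":[0,0,0]},{"travel":[0,0,-0.15],"dr":[0,0,0]},{"travel":[0,0,-0.15],"dr":[0,0,0]},{"travel":[0,0,0],"dr":[0,0,-0.2]},{"travel":[0,0,0],"dr":[0,0,-0.2]},{"travel":[0,0,0],"dr":[0,0,-0.2]},{"travel":[0,0,0],"dr":[0,0,-0.2]},{"travel":[0,0,0],"dr":[0,0,-0.2]},{"travel":[0,0,0],"dr":[0,0,-0.2]},{"travel":[0,0,0],"dr":[0,0,0]}]'
python3 - <<'E'
from h import *
to(np.array([.504,-.328,.20]),19)
E
```

```text
time_s: 6.87
eef_pos: [0.5967, 0.0852, 0.2455]
eef_rot: [0.002, 0.578, 0.816, 0.003]
wrist_force: [-1.1, -1.3, -0.2]
opening: 0.565
t 6.87 tcp [0.5967 0.0852 0.2455] yaw 19.4 open 0.565 F [-1.1 -1.3 -0.2] M [ 0.019 -0.015 -0.021]
travel(after turn) [-2.403 -1.481  0.303] travel(now) [-2.393 -1.501  0.292] turn [ 0.37 -0.04  0.42] [ 0.012 -0.001  0.014]
```

```bash
python3 -m handwheel '[{"travel":[-0.1,-0.06,0],"dr":[0.012,0,0.014]},{"travel":[-0.17,-0.11,0],"dr":[0,0,0]},{"travel":[-0.17,-0.11,0],"dr":[0,0,0]},{"travel":[-0.17,-0.11,0],"dr":[0,0,0]},{"travel":[-0.17,-0.11,0],"dr":[0,0,0]},{"travel":[-0.17,-0.11,0],"dr":[0,0,0]},{"travel":[-0.17,-0.11,0],"dr":[0,0,0]},{"travel":[-0.17,-0.11,0],"dr":[0,0,0]},{"travel":[-0.17,-0.11,0],"dr":[0,0,0]},{"travel":[-0.17,-0.11,0],"dr":[0,0,0]},{"travel":[-0.17,-0.11,0],"dr":[0,0,0]},{"travel":[-0.17,-0.11,0],"dr":[0,0,0]},{"travel":[-0.17,-0.11,0],"dr":[0,0,0]},{"travel":[-0.1,-0.06,0],"dr":[0,0,0]},{"travel":[0,0,0],"dr":[0,0,0]},{"travel":[0,0,0],"dr":[0,0,0]}]'
python3 - <<'E'
from h import *
to(np.array([.504,-.328,.10]),19)
E
```

```text
time_s: 8.2
eef_pos: [0.4878, -0.3169, 0.2513]
eef_rot: [0.003, 0.602, 0.798, 0.001]
wrist_force: [-0.0, -0.3, -0.1]
opening: 0.565
t 8.2 tcp [ 0.4878 -0.3169  0.2513] yaw 15.9 open 0.565 F [-0.  -0.3 -0.1] M [ 0.032 -0.049 -0.02 ]
travel(after turn) [-0.105  0.078  1.009] travel(now) [-0.098  0.078  1.01 ] turn [ 0.28  0.16 -3.06] [ 0.009  0.005 -0.102]
```

```bash
python3 -m handwheel '[{"travel":[-0.1,0.078,0.1],"dr":[0.009,0.005,-0.1]},{"travel":[0,0,0.2],"dr":[0,0,0]},{"travel":[0,0,0.2],"dr":[0,0,0]},{"travel":[0,0,0.2],"dr":[0,0,0]},{"travel":[0,0,0.15],"dr":[0,0,0]},{"travel":[0,0,0.1],"dr":[0,0,0]},{"travel":[0,0,0],"dr":[0,0,0]}]'
python3 - <<'E'
from h import *
to(np.array([.504,-.328,.019]),19)
s=shot("side");t=shot("top")
cv2.imwrite("pics/b.png",np.hstack([zoom(t,320,165,75,75,5),zoom(s,215,105,80,75,5)]))
E
```

```text
time_s: 8.78
eef_pos: [0.5091, -0.323, 0.1086]
eef_rot: [0.004, 0.583, 0.812, 0.001]
wrist_force: [-0.3, 0.3, -0.1]
opening: 0.562
t 8.78 tcp [ 0.5091 -0.323   0.1086] yaw 18.6 open 0.562 F [-0.3  0.3 -0.1] M [0.067 0.074 0.009]
travel(after turn) [-0.021 -0.043  0.597] travel(now) [-0.017 -0.046  0.597] turn [ 0.31  0.34 -0.39] [ 0.01   0.011 -0.013]
```

View pics/b.png

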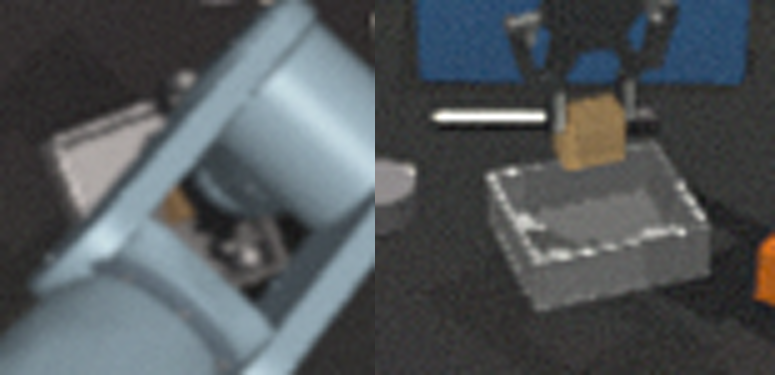

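The offcut is held above the tray. The tray rim's centre in the side view is about (259.6,145), which matches the projection of my estimate (259.7,145.2). Lowering now.

```bash
python3 -m handwheel '[{"travel":[-0.017,-0.045,0],"dr":[0.01,0.011,-0.013]},{"travel":[0,0,0.12],"dr":[0,0,0]},{"travel":[0,0,0.12],"dr":[0,0,0]},{"travel":[0,0,0.12],"dr":[0,0,0]},{"travel":[0,0,0.1],"dr":[0,0,0]},{"travel":[0,0,0.05],"dr":[0,0,0]},{"travel":[0,0,0],"dr":[0,0,0]}]'
python3 - <<'E'
from h import *
to(np.array([.504,-.328,.018]),19)
E
```

```text
time_s: 9.47
eef_pos: [0.5133, -0.3378, 0.0492]
eef_rot: [0.014, 0.58, 0.815, -0.003]
wrist_force: [-0.8, 0.5, -0.5]
opening: 0.567
t 9.47 tcp [ 0.5133 -0.3378  0.0492] yaw 19.2 open 0.567 F [-0.8  0.5 -0.5] M [ 0.025  0.025 -0.02 ]
travel(after turn) [ 0.082 -0.037  0.208] travel(now) [ 0.087 -0.039  0.205] turn [0.7  1.51 0.16] [0.023 0.05  0.005]
```

```bash
python3 -m handwheel '[{"travel":[0.08,-0.037,0],"dr":[0.023,0.05,0]},{"travel":[0,0,0.07],"dr":[0,0,0]},{"travel":[0,0,0.06],"dr":[0,0,0]},{"travel":[0,0,0],"dr":[0,0,0]}]'
python3 - <<'E'
from h import *
to(np.array([.504,-.328,.0175]),19)
E
```

```text
time_s: 9.8
eef_pos: [0.5071, -0.332, 0.0339]
eef_rot: [0.005, 0.58, 0.815, -0.001]
wrist_force: [-0.6, 0.5, -0.6]
opening: 0.568
t 9.8 tcp [ 0.5071 -0.332   0.0339] yaw 19.1 open 0.568 F [-0.6  0.5 -0.6] M [ 0.028  0.017 -0.005]
travel(after turn) [ 0.032 -0.011  0.109] travel(now) [ 0.033 -0.011  0.109] turn [0.23 0.51 0.14] [0.008 0.017 0.005]
```

```bash
python3 -m handwheel '[{"travel":[0.03,-0.01,0.05],"dr":[0.008,0.017,0]},{"travel":[0,0,0.06],"dr":[0,0,0]},{"travel":[0,0,0],"dr":[0,0,0]}]'
python3 - <<'E'
from h import *
to(np.array([.504,-.328,.0175]),19)
E
```

```text
time_s: 10.05
eef_pos: [0.5051, -0.3291, 0.0168]
eef_rot: [0.001, 0.58, 0.815, -0.0]
wrist_force: [-0.2, 1.1, -0.7]
opening: 0.563
t 10.05 tcp [ 0.5051 -0.3291  0.0168] yaw 19.1 open 0.563 F [-0.2  1.1 -0.7] M [0.085 0.026 0.01 ]
travel(after turn) [ 0.009 -0.004 -0.005] travel(now) [ 0.009 -0.004 -0.005] turn [0.05 0.12 0.14] [0.002 0.004 0.005]
```

```bash
python3 -m handwheel '[{"travel":[0,0,0],"dr":[0,0,0]},{"travel":[0,0,0],"dr":[0,0,0]},{"travel":[0,0,0],"dr":[0,0,0]},{"travel":[0,0,0],"dr":[0,0,0]},{"travel":[0,0,0],"dr":[0,0,0]}]' 0.6
python3 -m handwheel '[{"travel":[0,0,-0.05],"dr":[0,0,0]},{"travel":[0,0,-0.1],"dr":[0,0,0]},{"travel":[0,0,-0.15],"dr":[0,0,0]},{"travel":[0,0,-0.2],"dr":[0,0,0]},{"travel":[0,0,-0.2],"dr":[0,0,0]},{"travel":[0,0,-0.2],"dr":[0,0,0]},{"travel":[0,0,-0.2],"dr":[0,0,0]},{"travel":[0,0,-0.2],"dr":[0,0,0]},{"travel":[0,0,0],"dr":[0,0,0]}]'
python3 - <<'E'
from h import *
to(np.array([.582,.04,.20]),49)
s=shot("side");t=shot("top")
cv2.imwrite("pics/c.png",np.hstack([zoom(t,222,157,64,60,6),zoom(s,215,105,64,60,6)]))
E
```

```text
time_s: 10.47
eef_pos: [0.5052, -0.3291, 0.0162]
eef_rot: [0.001, 0.58, 0.815, -0.0]
wrist_force: [0.2, 0.3, -0.1]
opening: 0.802
time_s: 11.22
eef_pos: [0.5039, -0.3279, 0.224]
eef_rot: [0.0, 0.58, 0.815, -0.0]
wrist_force: [-0.3, -1.0, 0.9]
opening: 0.799
t 11.22 tcp [ 0.5039 -0.3279  0.224 ] yaw 19.1 open 0.799 F [-0.3 -1.   0.9] M [-0.05  -0.012 -0.002]
travel(after turn) [1.216 2.192 0.16 ] travel(now) [2.146 1.296 0.159] turn [ -0.     0.04 -29.86] [-0.     0.001 -0.995]
```

View pics/c.png

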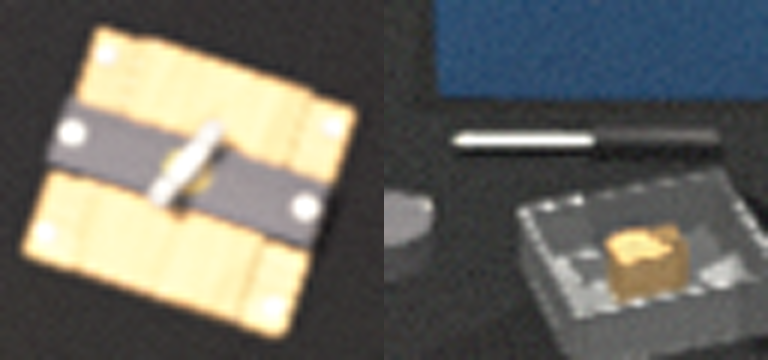

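The offcut sits inside the tray (side crop), the bridge is clear and the wing hasn't moved. Next I'll measure the wing by mask and go.

```bash
python3 - <<'E'
from h import *
for n,c,r in(("top",(253.2,184.5),10),("side",(236.5,197.5),9)):
    im=shot(n);h=cv2.cvtColor(im,cv2.COLOR_BGR2HSV)
    Y,X=np.mgrid[:384,:512]
    m=(h[...,1]<50)&(h[...,2]>(175 if n=="top" else 205))&(np.hypot(X-c[0],Y-c[1])<r)
    m=m.astype(np.uint8);k,l,st,ce=cv2.connectedComponentsWithStats(m);i=1+st[1:,4].argmax();q=np.argwhere(l==i)[:,::-1]
    p=np.array([plane(n,*a,.104) for a in q])[:,:2]
    w,v=np.linalg.eigh(np.cov(p.T));e=(p-p.mean(0))@v
    print(n,len(q),"mean",p.mean(0),"mid",(v@((e.max(0)+e.min(0))/2))+p.mean(0),"ang",np.degrees(np.arctan2(v[1,1],v[0,1])),"len/wid",np.ptp(e,0))
E
python3 -m handwheel '[{"travel":[0,0,0],"dr":[0,0,-0.2]},{"travel":[0,0,0],"dr":[0,0,-0.2]},{"travel":[0,0,0],"dr":[0,0,-0.2]},{"travel":[0,0,0],"dr":[0,0,-0.2]},{"travel":[0,0,0],"dr":[0,0,-0.2]},{"travel":[0,0,0],"dr":[0,0,0]},{"travel":[0.12,0.22,0],"dr":[0,0,0]},{"travel":[0.12,0.22,0],"dr":[0,0,0]},{"travel":[0.12,0.22,0],"dr":[0,0,0]},{"travel":[0.12,0.22,0],"dr":[0,0,0]},{"travel":[0.12,0.22,0],"dr":[0,0,0]},{"travel":[0.12,0.22,0],"dr":[0,0,0]},{"travel":[0.12,0.22,0],"dr":[0,0,0]},{"travel":[0.12,0.22,0],"dr":[0,0,0]},{"travel":[0.12,0.22,0],"dr":[0,0,0]},{"travel":[0,0,0],"dr":[0,0,0]}]' 1
python3 - <<'E'
from h import *
to(np.array([.5815,.0405,.20]),49)
E
```

```text
top 73 mean [0.58163677 0.04058173] mid [0.5824318  0.04046497] ang 139.18821219649 len/wid [0.0199692  0.06374246]
side 49 mean [0.58200295 0.04338467] mid [0.58367364 0.0455132 ] ang 143.00740890877745 len/wid [0.0200116  0.06077877]
time_s: 12.75
eef_pos: [0.5583, 0.0256, 0.1941]
eef_rot: [-0.029, 0.359, 0.933, 0.008]
wrist_force: [-0.3, -0.2, 0.4]
opening: 1.001
t 12.75 tcp [0.5583 0.0256 0.1941] yaw 47.9 open 1.001 F [-0.3 -0.2  0.4] M [-0.011  0.009  0.035]
travel(after turn) [-0.052  0.177 -0.039] travel(now) [-0.046  0.177 -0.043] turn [-0.31 -3.42 -1.13] [-0.01  -0.114 -0.038]
```

```bash
python3 -m handwheel '[{"travel":[-0.046,0.18,0],"dr":[-0.01,-0.114,-0.04]},{"travel":[0,0,0],"dr":[0,0,0]},{"travel":[0,0,0.15],"dr":[0,0,0]},{"travel":[0,0,0.15],"dr":[0,0,0]},{"travel":[0,0,0.12],"dr":[0,0,0]},{"travel":[0,0,0],"dr":[0,0,0]}]'
python3 - <<'E'
from h import *
to(np.array([.582,.041,.0735]),49.5)
E
```

```text
time_s: 13.25
eef_pos: [0.5784, 0.0445, 0.1228]
eef_rot: [-0.003, 0.354, 0.935, -0.002]
wrist_force: [-1.0, -0.6, -0.1]
opening: 0.999
t 13.25 tcp [0.5784 0.0445 0.1228] yaw 48.5 open 0.999 F [-1.  -0.6 -0.1] M [-0.015 -0.     0.019]
travel(after turn) [-0.034 -0.002  0.329] travel(now) [-0.035  0.001  0.328] turn [-0.33 -0.3  -1.  ] [-0.011 -0.01  -0.033]
```

```bash
python3 -m handwheel '[{"travel":[-0.035,0,0],"dr":[-0.011,-0.01,-0.033]},{"travel":[0,0,0.1],"dr":[0,0,0]},{"travel":[0,0,0.1],"dr":[0,0,0]},{"travel":[0,0,0.08],"dr":[0,0,0]},{"travel":[0,0,0],"dr":[0,0,0]}]'
python3 - <<'E'
from h import *
to(np.array([.582,.041,.0735]),49.5)
E
```

```text
time_s: 13.67
eef_pos: [0.5832, 0.0374, 0.0808]
eef_rot: [0.0, 0.348, 0.937, 0.0]
wrist_force: [-0.7, -0.4, -0.4]
opening: 1.001
t 13.67 tcp [0.5832 0.0374 0.0808] yaw 49.2 open 1.001 F [-0.7 -0.4 -0.4] M [-0.002  0.031  0.019]
travel(after turn) [0.022 0.013 0.049] travel(now) [0.022 0.013 0.049] turn [ 0.02  0.02 -0.28] [ 0.001  0.001 -0.009]
```

```bash
python3 -m handwheel '[{"travel":[0.022,0.013,0.048],"dr":[0,0,-0.01]},{"travel":[0,0,0],"dr":[0,0,0]}]'
python3 -c "
from h import *
to(np.array([.582,.041,.0735]),49.5)
s=shot('side');t=shot('top')
cv2.imwrite('pics/d.png',np.hstack([zoom(t,222,157,64,60,6),zoom(s,205,170,64,60,6)]))"
```

```text
time_s: 13.83
eef_pos: [0.5826, 0.0403, 0.0742]
eef_rot: [0.001, 0.346, 0.938, 0.0]
wrist_force: [-0.9, -0.1, -0.6]
opening: 0.998
t 13.83 tcp [0.5826 0.0403 0.0742] yaw 49.5 open 0.998 F [-0.9 -0.1 -0.6] M [ 0.041 -0.014 -0.008]
travel(after turn) [0.006 0.001 0.004] travel(now) [0.006 0.001 0.004] turn [ 0.05  0.07 -0.04] [ 0.002  0.002 -0.001]
```

View pics/d.png

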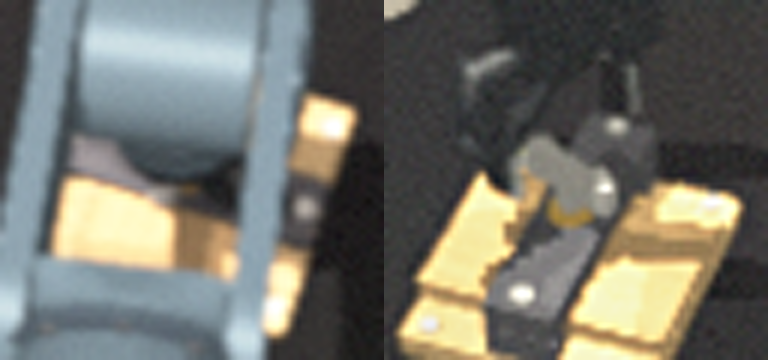

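The side crop shows the wing standing between the open fingers, so I'll close.

```bash
python3 -m handwheel '[{"travel":[0,0,0],"dr":[0,0,0]},{"travel":[0,0,0],"dr":[0,0,0]},{"travel":[0,0,0],"dr":[0,0,0]},{"travel":[0,0,0],"dr":[0,0,0]},{"travel":[0,0,0],"dr":[0,0,0]},{"travel":[0,0,0],"dr":[0,0,0]},{"travel":[0,0,0],"dr":[0,0,0]},{"travel":[0,0,0],"dr":[0,0,0]},{"travel":[0,0,0],"dr":[0,0,0]},{"travel":[0,0,0],"dr":[0,0,0]},{"travel":[0,0,0],"dr":[0,0,0]},{"travel":[0,0,0],"dr":[0,0,0]},{"travel":[0,0,0],"dr":[0,0,0]},{"travel":[0,0,0],"dr":[0,0,0]}]' -1
python3 -c "
from h import *
to(np.array([.582,.041,.0735]),-18.4)"
```

```text
time_s: 15.1
eef_pos: [0.5864, 0.0399, 0.0793]
eef_rot: [0.005, 0.346, 0.938, 0.001]
wrist_force: [0.6, -0.2, -0.4]
opening: -0.001
t 15.1 tcp [0.5864 0.0399 0.0793] yaw 49.5 open -0.001 F [ 0.6 -0.2 -0.4] M [-0.084 -0.013 -0.024]
travel(after turn) [-0.002 -0.03   0.038] travel(now) [ 0.027 -0.013  0.038] turn [ 0.55  0.26 67.9 ] [0.018 0.009 2.263]
```

The opening reads 0, so the grip missed the wing, and the TCP has shifted about 5 mm. I'll look.

```bash
python3 -c "
from h import *
s=shot('side');t=shot('top')
cv2.imwrite('pics/e.png',np.hstack([zoom(t,222,157,64,60,6),zoom(s,205,170,64,60,6)]))
o=ctrl.get_obs();print(o['eef_pos'],o['q'],o['opening'])
for z in (0.0735,.092):
  print(proj('side',np.array([*o['eef_pos'][:2],z])),proj('top',np.array([*o['eef_pos'][:2],z])))
print(proj('side',o['eef_pos']),proj('side',np.array([.582,.041,.106])))
"
```

```text
[0.58636819 0.03989262 0.0792684 ] [-1.33628370e-01  3.46792917e-01  1.68267533e+00 -4.61017501e-04
  1.10211050e+00 -9.97346771e-01] -0.0017426525487603695
[234.68051355 202.58733959] [253.02251395 183.41788486]
[234.49314501 198.69428175] [252.93158498 182.65860281]
[234.62242088 201.38031671] [235.60947456 195.93916531]
```

View pics/e.png

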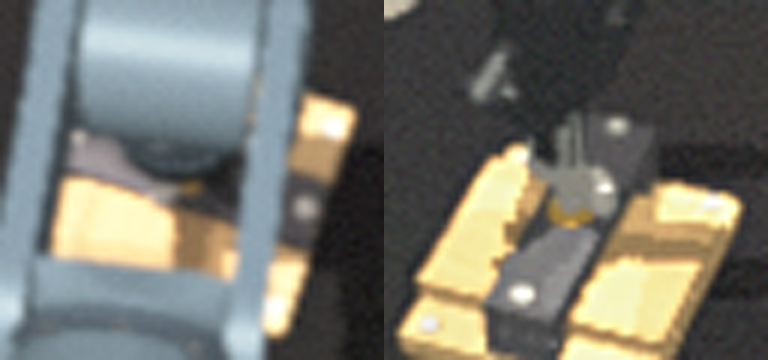

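```bash
python3 -c "
from h import *
f=lambda n:np.clip((cv2.resize(cv2.imread(n)[80:230,490:640],None,fx=2.6,fy=2.6,interpolation=cv2.INTER_CUBIC).astype(float)-20)*1.6,0,255)
cv2.imwrite('pics/f.png',np.hstack([f('pics/d.png'),f('pics/e.png')]))
"
```

```text
[ WARN:0@0.377] global loadsave.cpp:1063 imwrite_ Unsupported depth image for selected encoder is fallbacked to CV_8U.
```

View pics/f.png

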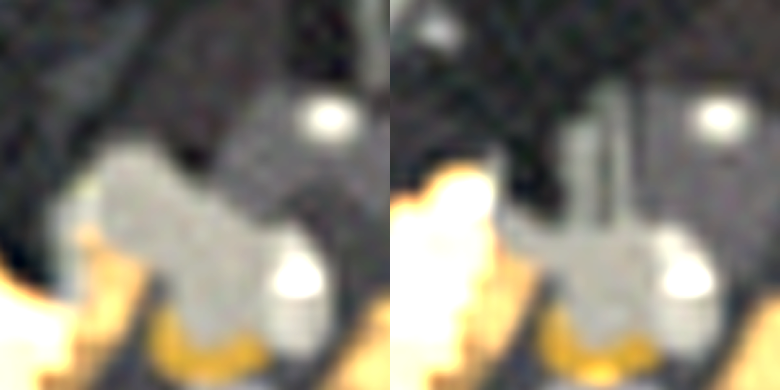

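```bash
for i in 1; do python3 -m handwheel '[{"travel":[0,0,-0.02],"dr":[0,0,0]}]'; python3 -m handwheel '[{"travel":[0,0,-0.02],"dr":[0,0,0]}]'; python3 -c "
from h import *
to(np.array([.582,.041,.0735]),49.5)"; done
```

```text
time_s: 15.28
eef_pos: [0.5858, 0.0399, 0.0817]
eef_rot: [0.004, 0.346, 0.938, 0.001]
wrist_force: [0.4, -0.4, 0.3]
opening: 0.001
time_s: 15.37
eef_pos: [0.5857, 0.0399, 0.0849]
eef_rot: [0.004, 0.346, 0.938, 0.001]
wrist_force: [1.1, 0.7, 1.0]
opening: 0.0
t 15.37 tcp [0.5857 0.0399 0.0849] yaw 49.5 open 0.0 F [1.1 0.7 1. ] M [ 0.02  -0.01   0.028]
travel(after turn) [ 0.023 -0.011  0.076] travel(now) [ 0.024 -0.011  0.075] turn [ 0.25  0.42 -0.  ] [ 0.008  0.014 -0.   ]
```

```bash
python3 -c "
from h import *
y=np.radians(-18.6)
for s in(1,-1): print(proj('side',np.array([.5977+s*.0425*np.cos(y),.0816+s*.0425*np.sin(y),.206])),'obs',(212.8,175) if s>0 else (241,181))
# b: held offcut top/bottom, yaw 18.6, tcp .5091 -.323 .1086, offcut centre = tcp+.0133
print('offcut b',proj('side',np.array([.5091,-.323,.1219])),'obs',(215+(590-375)/5,105+132/5))
# d: open fingers yaw 49.5 tips
y=np.radians(49.5)
for s in(1,-1): print('d',(proj('side',np.array([.5826+s*.0425*np.cos(y),.0403+s*.0425*np.sin(y),.0872]))-[205,170])*6+[384,0])
print('wing ends bottom/top',[((proj('side',np.array([.582+s*.032*np.cos(y+np.pi/2),.041+s*.032*np.sin(y+np.pi/2),z]))-[205,170])*6+[384,0]).round() for s in(1,-1) for z in(.078,.106)])
o=ctrl.get_obs();print('now tip px',(proj('side',o['eef_pos'])-[205,170])*6+[384,0])
im=shot('side');cv2.imwrite('pics/g.png',np.hstack([zoom(cv2.imread('pics/side0.png'),213,182,45,45,8),zoom(im,213,175,45,45,8)]))
"
```

```text
[216.76217149 178.67361175] obs (212.8, 175)
[241.41339147 184.4847334 ] obs (241, 181)
offcut b [258.42826865 131.35435342] obs (258.0, 131.4)
d [516.01421408 217.53192163]
d [617.9620487  141.28093247]
wing ends bottom/top [array([610., 217.]), array([609., 181.]), array([529., 166.]), array([527., 131.])]
now tip px [562.5347738  181.30978621]
```

View pics/g.png

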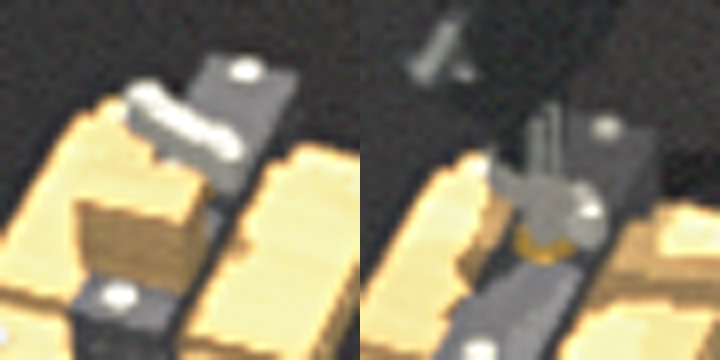

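The crop shows the shut fingers ending at the wing's top edge. They slid up and off it: the real fingertips sit about 20 mm higher than the nominal TCP suggests, which fits the offcut grip too. The wing hasn't visibly moved. I'll regrip lower, watching the forces.

```bash
python3 -m handwheel '[{"travel":[0.024,-0.011,-0.1],"dr":[0.008,0.014,0]},{"travel":[0,0,-0.1],"dr":[0,0,0]},{"travel":[0,0,0],"dr":[0,0,0]}]'
python3 -m handwheel '[{"travel":[0,0,0],"dr":[0,0,0]},{"travel":[0,0,0],"dr":[0,0,0]},{"travel":[0,0,0],"dr":[0,0,0]},{"travel":[0,0,0],"dr":[0,0,0]},{"travel":[0,0,0],"dr":[0,0,0]},{"travel":[0,0,0],"dr":[0,0,0]},{"travel":[0,0,0],"dr":[0,0,0]},{"travel":[0,0,0],"dr":[0,0,0]},{"travel":[0,0,0],"dr":[0,0,0]},{"travel":[0,0,0],"dr":[0,0,0]}]' 1
python3 -c "
from h import *
to(np.array([.582,.041,.058]),49.5)"
```

```text
time_s: 15.67
eef_pos: [0.5815, 0.0411, 0.1162]
eef_rot: [-0.0, 0.346, 0.938, -0.0]
wrist_force: [0.1, 0.1, -0.2]
opening: -0.0
time_s: 16.5
eef_pos: [0.5798, 0.0413, 0.1127]
eef_rot: [-0.002, 0.346, 0.938, -0.0]
wrist_force: [0.1, -0.5, -0.3]
opening: 0.999
t 16.5 tcp [0.5798 0.0413 0.1127] yaw 49.5 open 0.999 F [ 0.1 -0.5 -0.3] M [-0.017 -0.027 -0.024]
travel(after turn) [-0.012  0.008  0.364] travel(now) [-0.014  0.009  0.364] turn [-0.13 -0.22 -0.01] [-0.004 -0.007 -0.   ]
```

```bash
python3 -m handwheel '[{"travel":[-0.012,0.008,0.1],"dr":[-0.004,-0.007,0]},{"travel":[0,0,0.1],"dr":[0,0,0]},{"travel":[0,0,0.08],"dr":[0,0,0]},{"travel":[0,0,0.05],"dr":[0,0,0]},{"travel":[0,0,0],"dr":[0,0,0]}]'
python3 -c "
from h import *
to(np.array([.582,.041,.054]),49.5)"
```

```text
time_s: 16.92
eef_pos: [0.5835, 0.0409, 0.0625]
eef_rot: [0.002, 0.346, 0.938, 0.0]
wrist_force: [-0.5, 0.2, -0.5]
opening: 1.0
t 16.92 tcp [0.5835 0.0409 0.0625] yaw 49.5 open 1.0 F [-0.5  0.2 -0.5] M [-0.028  0.008  0.032]
travel(after turn) [ 0.008 -0.006  0.057] travel(now) [ 0.008 -0.006  0.057] turn [ 0.1   0.17 -0.01] [ 0.003  0.006 -0.   ]
```

```bash
python3 -m handwheel '[{"travel":[0.008,-0.006,0.05],"dr":[0.003,0.006,0]},{"travel":[0,0,0],"dr":[0,0,0]}]'
python3 -m handwheel '[{"travel":[0,0,0],"dr":[0,0,0]},{"travel":[0,0,0],"dr":[0,0,0]},{"travel":[0,0,0],"dr":[0,0,0]},{"travel":[0,0,0],"dr":[0,0,0]},{"travel":[0,0,0],"dr":[0,0,0]},{"travel":[0,0,0],"dr":[0,0,0]},{"travel":[0,0,0],"dr":[0,0,0]},{"travel":[0,0,0],"dr":[0,0,0]},{"travel":[0,0,0],"dr":[0,0,0]},{"travel":[0,0,0],"dr":[0,0,0]}]' -0.6
python3 -c "
from h import *
to(np.array([.582,.041,.054]),49.5)"
```

```text
time_s: 17.08
eef_pos: [0.5818, 0.041, 0.0543]
eef_rot: [-0.001, 0.346, 0.938, 0.0]
wrist_force: [-0.6, -0.1, -1.4]
opening: 0.997
time_s: 17.92
eef_pos: [0.5826, 0.0397, 0.0568]
eef_rot: [0.001, 0.346, 0.938, -0.001]
wrist_force: [-0.7, -0.5, -0.6]
opening: 0.2
t 17.92 tcp [0.5826 0.0397 0.0568] yaw 49.5 open 0.2 F [-0.7 -0.5 -0.6] M [-0.126  0.043 -0.042]
travel(after turn) [0.009 0.004 0.018] travel(now) [0.009 0.004 0.018] turn [-0.05  0.1   0.01] [-0.002  0.003  0.   ]
```

```bash
python3 -m handwheel '[{"travel":[0,0,0],"dr":[0,0,0]},{"travel":[0,0,0],"dr":[0,0,0]},{"travel":[0,0,0],"dr":[0,0,0]}]' -1
python3 -m handwheel '[{"travel":[0,0,0],"dr":[0,0,0]},{"travel":[0,0,0],"dr":[0,0,0]},{"travel":[0,0,0],"dr":[0,0,0]}]'
python3 -c "
from h import *
to(np.array([.582,.041,.054]),-18.4)"
```

```text
time_s: 18.17
eef_pos: [0.5809, 0.0377, 0.0571]
eef_rot: [-0.001, 0.346, 0.938, -0.003]
wrist_force: [-0.4, 0.1, -1.0]
opening: 0.127
time_s: 18.42
eef_pos: [0.5808, 0.0378, 0.057]
eef_rot: [-0.001, 0.346, 0.938, -0.003]
wrist_force: [-0.6, -1.0, -0.3]
opening: 0.126
t 18.42 tcp [0.5808 0.0378 0.057 ] yaw 49.5 open 0.126 F [-0.6 -1.  -0.3] M [0.011 0.014 0.023]
travel(after turn) [0.023 0.001 0.02 ] travel(now) [0.008 0.021 0.02 ] turn [-0.28  0.23 67.94] [-0.009  0.008  2.265]
```

Gripped at 0.126, about 11 mm, as expected for the 12 mm wing. Next I'll turn clockwise.

```bash
python3 -m handwheel '[{"travel":[0,0,0],"dr":[0,0,0.12]},{"travel":[0,0,0],"dr":[0,0,0.15]},{"travel":[0,0,0],"dr":[0,0,0.15]},{"travel":[0,0,0],"dr":[0,0,0.15]},{"travel":[0,0,0],"dr":[0,0,0.15]},{"travel":[0,0,0],"dr":[0,0,0.15]},{"travel":[0,0,0],"dr":[0,0,0]}]'
python3 -c "
from h import *
to(np.array([.581,.039,.057]),-18.4)"
```

```text
time_s: 19.0
eef_pos: [0.5805, 0.0374, 0.0571]
eef_rot: [-0.0, 0.557, 0.83, -0.004]
wrist_force: [-0.7, -0.9, -0.5]
opening: 0.127
t 19.0 tcp [0.5805 0.0374 0.0571] yaw 22.3 open 0.127 F [-0.7 -0.9 -0.5] M [-0.015 -0.034 -0.016]
travel(after turn) [0.011 0.    0.   ] travel(now) [0.008 0.007 0.   ] turn [-0.28  0.35 40.67] [-0.009  0.012  1.356]
```

```bash
python3 -m handwheel '[{"travel":[0,0,0],"dr":[0,0,0.15]},{"travel":[0,0,0],"dr":[0,0,0.15]},{"travel":[0,0,0],"dr":[0,0,0.15]},{"travel":[0,0,0],"dr":[0,0,0.15]},{"travel":[0,0,0],"dr":[0,0,0.15]},{"travel":[0,0,0],"dr":[0,0,0.15]},{"travel":[0,0,0],"dr":[0,0,0.15]}]'
python3 -c "
from h import *
to(np.array([.581,.039,.057]),-18.4)"
python3 -m handwheel '[{"travel":[0,0,0],"dr":[0,0,0.12]}]'
python3 -c "
from h import *
to(np.array([.581,.039,.057]),-18.4)"
```

```text
time_s: 19.58
eef_pos: [0.5798, 0.0373, 0.057]
eef_rot: [0.001, 0.763, 0.646, -0.005]
wrist_force: [-2.5, -1.7, -0.2]
opening: 0.13
t 19.58 tcp [0.5798 0.0373 0.057 ] yaw -9.4 open 0.13 F [-2.5 -1.7 -0.2] M [0.018 0.021 0.021]
travel(after turn) [0.013 0.004 0.   ] travel(now) [ 0.012  0.006 -0.   ] turn [-0.25  0.47  8.96] [-0.008  0.016  0.299]
time_s: 19.67
eef_pos: [0.5797, 0.0373, 0.057]
eef_rot: [0.001, 0.783, 0.622, -0.005]
wrist_force: [-2.2, -0.5, 1.1]
opening: 0.126
t 19.67 tcp [0.5797 0.0373 0.057 ] yaw -13.1 open 0.126 F [-2.2 -0.5  1.1] M [-0.007  0.038  0.103]
travel(after turn) [0.013 0.005 0.   ] travel(now) [ 0.013  0.006 -0.   ] turn [-0.25  0.48  5.29] [-0.008  0.016  0.176]
```

Approaching the seat, I'll go in small steps and watch the torque.

```bash
S='from h import *
to(np.array([.581,.039,.057]),-18.4)'
python3 -m handwheel '[{"travel":[0,0,0],"dr":[0,0,0.1]}]' >/dev/null; python3 -c "$S" | head -1
python3 -m handwheel '[{"travel":[0,0,0],"dr":[0,0,0.1]}]' >/dev/null; python3 -c "$S"| head -1
python3 -m handwheel '[{"travel":[0,0,0],"dr":[0,0,0.1]}]'>/dev/null; python3 -c "$S"| head -1
python3 -m handwheel '[{"travel":[0,0,0],"dr":[0,0,0.1]}]'>/dev/null; python3 -c "$S"| head -1
```

```text
t 19.75 tcp [0.5797 0.0374 0.057 ] yaw -16.1 open 0.129 F [-1.4 -1.3 -0.3] M [0.002 0.008 0.056]
t 19.83 tcp [0.5796 0.0374 0.057 ] yaw -19.1 open 0.126 F [-1.8 -1.9  0.3] M [-0.     0.017  0.445]
t 19.92 tcp [0.5796 0.0373 0.0571] yaw -22.0 open 0.124 F [-1.3 -0.7  1.4] M [0.024 0.066 1.629]
t 20.0 tcp [0.5795 0.0373 0.0571] yaw -24.7 open 0.127 F [-0.7 -0.7  0.8] M [0.045 0.122 2.361]
```

Seated: the torque climbs to 2.4 N m from yaw of about -18.5°, as predicted. Now I'll back off a quarter turn counter-clockwise to yaw of about 71.5°.

```bash
S='from h import *
to(np.array([.581,.039,.057]),71.5)'
python3 -m handwheel '[{"travel":[0,0,0],"dr":[0,0,-0.1]}]' >/dev/null; python3 -c "$S" | head -1
python3 -m handwheel '[{"travel":[0,0,0],"dr":[0,0,-0.1]}]' >/dev/null; python3 -c "$S"| head -1
python3 -m handwheel '[{"travel":[0,0,0],"dr":[0,0,-0.1]}]' >/dev/null; python3 -c "$S"| head -1
python3 -m handwheel '[{"travel":[0,0,0],"dr":[0,0,-0.15]},{"travel":[0,0,0],"dr":[0,0,-0.15]},{"travel":[0,0,0],"dr":[0,0,-0.15]},{"travel":[0,0,0],"dr":[0,0,-0.15]},{"travel":[0,0,0],"dr":[0,0,-0.15]},{"travel":[0,0,0],"dr":[0,0,-0.15]},{"travel":[0,0,0],"dr":[0,0,-0.15]},{"travel":[0,0,0],"dr":[0,0,-0.15]},{"travel":[0,0,0],"dr":[0,0,-0.15]},{"travel":[0,0,0],"dr":[0,0,-0.15]},{"travel":[0,0,0],"dr":[0,0,-0.15]},{"travel":[0,0,0],"dr":[0,0,-0.15]},{"travel":[0,0,0],"dr":[0,0,-0.15]},{"travel":[0,0,0],"dr":[0,0,-0.15]},{"travel":[0,0,0],"dr":[0,0,-0.15]},{"travel":[0,0,0],"dr":[0,0,0]}]' >/dev/null; python3 -c "$S"
```

```text
t 20.08 tcp [0.5796 0.0372 0.0571] yaw -21.5 open 0.123 F [ 0.6 -2.2 -1.9] M [-0.007 -0.119  1.375]
t 20.17 tcp [0.5796 0.0373 0.057 ] yaw -18.1 open 0.13 F [-0.8 -1.6 -0.4] M [ 0.018 -0.12  -0.043]
t 20.25 tcp [0.5797 0.0372 0.0571] yaw -14.8 open 0.124 F [-2.  -1.8  0.2] M [ 0.033 -0.053 -0.072]
t 21.58 tcp [0.5809 0.0378 0.057 ] yaw 58.7 open 0.123 F [-1.7 -1.6  0.6] M [0.079 0.05  0.029]
travel(after turn) [0.002 0.008 0.   ] travel(now) [0.004 0.007 0.   ] turn [ -0.57  -0.   -12.79] [-0.019 -0.    -0.426]
```

```bash
S='from h import *
to(np.array([.581,.039,.057]),71.9)'
python3 -m handwheel '[{"travel":[0,0,0],"dr":[0,0,-0.15]},{"travel":[0,0,0],"dr":[0,0,-0.15]},{"travel":[0,0,0],"dr":[0,0,-0.11]},{"travel":[0,0,0],"dr":[0,0,0]},{"travel":[0,0,0],"dr":[0,0,0]}]' >/dev/null; python3 -c "$S"
```

```text
t 22.0 tcp [0.581 0.038 0.057] yaw 71.3 open 0.124 F [-1.8 -0.7  1.3] M [ 0.13 -0.02  0.05]
travel(after turn) [0.002 0.006 0.   ] travel(now) [0.002 0.006 0.   ] turn [-0.54 -0.07 -0.61] [-0.018 -0.002 -0.02 ]
```

```bash
python3 -m handwheel '[{"travel":[0,0,0],"dr":[0,0,-0.02]},{"travel":[0,0,0],"dr":[0,0,0]},{"travel":[0,0,0],"dr":[0,0,0]},{"travel":[0,0,0],"dr":[0,0,0]}]' >/dev/null
python3 - <<'E'
from h import *
to(np.array([.581,.039,.057]),71.9)
s=shot("side");t=shot("top")
a=zoom(s,200,165,66,60,6);b=zoom(s,130,80,200,182,2)[:360,:396]
cv2.imwrite("pics/z9.png",np.hstack([a,b]))
r0=cv2.imread("pics/top0.png")
print("top diff tray region",cv2.absdiff(r0,t)[170:240,320:386].mean())
E
```

```text
t 22.33 tcp [0.581 0.038 0.057] yaw 71.6 open 0.131 F [-1.8 -1.   0.8] M [0.142 0.002 0.061]
travel(after turn) [0.002 0.006 0.   ] travel(now) [0.002 0.006 0.   ] turn [-0.53 -0.08 -0.26] [-0.018 -0.003 -0.009]
top diff tray region 4.248124098124098
```

View pics/z9.png

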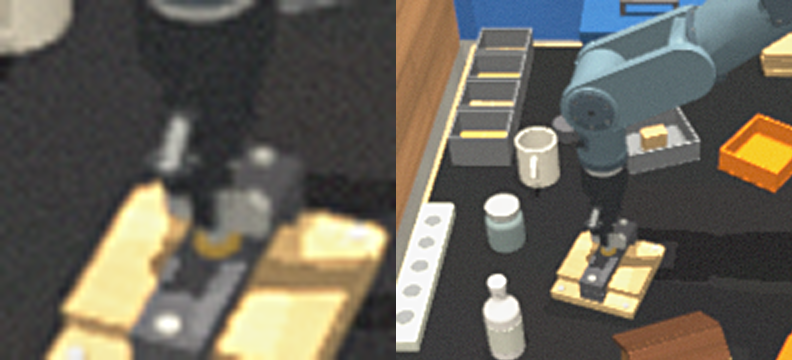

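The final picture shows the wing square across the bridge and held, with the offcut in the tray at about (653,137) in the right half and the bystanders in place. Handing in.

```bash
python3 -c "
from h import *
print(ctrl.hand_in())"
```

```text
the job is handed in; nothing more can be done
None
```

The job is done and was handed in at about 22 s. The offcut is in the grey tray, and the wing screw was seated, backed off a quarter turn and is still gripped.

- **Offcut:** I gripped it by its 50 mm length and let it go near the tray floor. The pictures show it lying inside.
- **Wing screw:** I turned it clockwise until the torque climbed to about 2.4 N m. The stop was at tool yaw of about -18.1°, close to the bridge's direction in the pictures (about -18.4°). Backing off ended at yaw 71.6°, about 89.7° from the seat. The gripper reads 0.13 open, which fits the 12 mm wing, and wrist force is about 2 N.
- **Failed first grip:** The fingers shut to 0 on nothing because they were too high. The real fingertips seem to stand about 20 mm further back than the TCP reading suggests. I regripped about 17 mm lower, and that held.
- **Surroundings:** The last side view shows the tray, jar, mug and glue bottle where they were. I did not measure the hammer, bird box or screwdriver again, but nothing touched them that I could see, and no wrist force reading was more than a few N.

The wing's final angle comes from the tool yaw and the torque onset; the last picture shows it only roughly, because the fingers partly cover it.

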